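# Load the blood-drive kit tray, tall bottle last

## Task

Load the donor kit tray, tall part last. First stand the smaller steel pot in the middle pocket of the blue tray and let go of it; then stand the taller amber bottle upright in the empty end pocket, at the other end from the flat box of dressings. Set both down on the pocket floor without dropping them, and leave the box of dressings in its pocket.

Things in the scene. Friction and masses are not known exactly. Their poses are not given: they have to be found in the camera images.
- tray: Blue plastic kit tray, fixed to the table, 84 (x) x 244 (y) x 22 mm high, with three open square pockets in a row along its y axis, each 76 x 76 mm inside. Walls and dividers are 4 mm thick and 22 mm high; the pocket floor is 4 mm above the table. Origin: centre of the underside. In its frame the pocket centres lie at x = 0 and y = 0 (middle pocket), y = +80 mm (holds the dressings), y = -80 mm (empty end pocket). It may be turned up to about 35 degrees on the table.
- pot: The smaller of the two lidded plain steel pots: an upright closed cylinder 52 mm in diameter and 55 mm high, straight sides (lid flush), about 0.1 kg, standing on the table. Origin: centre of the underside, z up along its axis. The other steel pot is wider and lower (72 mm in diameter, 45 mm high) and is not needed.
- bottle: The taller of the two amber bottles: round straight body 52 mm in diameter from the foot to 112 mm up, then a short shoulder and a white cap 30 mm in diameter whose top is 140 mm above the foot, about 0.3 kg, standing on the table. Origin: centre of the underside, z up along its axis. The other amber bottle is only 90 mm high and is not needed.
- dressings: Flat cardboard box of dressings, 62 x 62 x 14 mm, lying loose in the tray's pocket at y = +80 mm of the tray, its top below the rim. Origin: centre of the underside. It stays there.
Things that resemble listed ones, but are neither listed nor needed, are in the scene too. What is shaped like the bottle but red or turquoise is not meant.

How it is judged:
By the outcome, as a careful person would: the job done as asked, in the order asked, and still so for the second after the job is handed in, with the robot touching nothing.
It also fails if it takes over 54 s, if anything falls off the work surface, if the arm or the gripper's body presses on something with over 40 N, if the wrist force passes 120 N, or if a joint passes its speed limit or range.

## Robot

A 6-joint arm with a two-finger parallel gripper is mounted at the origin on the work surface. World frame = base frame: x ahead of the robot, y to its left, z up, the work surface at z = 0. Lengths are in m, angles in rad, forces in N, time in s.
With the tool pointing down it reaches from about 0.325 to 1 m from the base axis. Payload 5.1 kg.
Tool frame: the origin (TCP) lies at the very end of the fingers, on their centre line; the grasp point (between the pads) lies grip_point_offset behind it (grip_point_offset is the distance from the TCP to the grasp point, in m); z points along the fingers, y is the direction in which the jaws open and shut (so a half turn about z gives the same grasp; the last joint's range is limited). The gripper opens to 85 mm and grips with 20 to 120 N. Pads are 22 mm wide; open, the fingers measure 114 mm over their backs; the gripper's body (76 mm by 85 mm) begins 54 mm behind the grasp point. The pads swing forward as they close: fully open they stand 13 mm farther back than shut.
Start: joints at [1.121, 0.124, 1.65, -0, 1.367, -0.083], TCP at [0.233, 0.607, 0.231] pointing down, gripper open.
Joint ranges: [-2.61, 2.61], [-1.02, 2.33], [0.03, 2.71], [-1.35, 4.49], [0.32, 2.68], [-2.91, 2.91]. Speed limits (rad/s): [2.57, 2.57, 3.14, 3.14, 3.14, 3.14].

## Interface

Orientations are given as a 3x3 rotation matrix whose columns are the frame's x, y, z axes.
In Python, from station import * gives the robot as it stands.
- The arm moves only by the tool carry_out, never from a script. Its argument "rows" is a list of rows, each a list of 2 entries, a list of its own where there are three numbers: the shift along the world's x, y, z in cm, then the turn, a rotation vector about the world's x, y, z in rad. A call has 1 to 12 rows; each row shifts and turns the commanded pose from where the row before left it; what a row does not reach is not made up. A row lasts 1/10 s, in which the tool goes at most 50 mm and 8.59 degrees, less where a joint would pass 70% of its speed; a pose out of reach is approached as far as the arm can. A call with a gripper value outside its range is refused whole. "jaw" is the closure, from -1 (fully open) to 1 (shut), set as the call begins (left out, the last holds). The fingers move at their own pace and stop on an object; "force" is the grip in N (left out, the last holds). Time passes only in rows, so rows that do not move let the fingers close. It gives the time, the measured TCP pose, the force and the opening at its end, in the units of the state.
- read_state(): the state, without advancing time (a new reading comes with each control period).
- grab_frame(name): name is "scene" or "top" or "wrist"; returns the picture (480x640x3 uint8, red, green, blue); there is no depth.
- camera_info(name): a dict with "mtx" (3x3 intrinsics, pixels), "extrinsics" (4x4, takes a point from world to camera coordinates); the wrist camera has in their place "mount" (4x4, takes a point from camera to tool coordinates, whose origin is the TCP and whose axes are the flange's). Camera axes: x right, y up, looking along -z (the intrinsics and any distortion apply to the point x, -y, -z); pixel columns grow to the right and rows downward; lengths in m; the calibration is good to about 2 mm. A picture is of the moment at which its call begins: read the wrist's pose just before it. camera_info takes no time and is no camera call.
- finish_job(): hands the job in, once; it reports no verdict.
Trained networks look in the newest picture that a camera, given by its name, has taken for a name from the list of things; names that differ only in an ending like _2 or _b are one class to them, and where a whole thing is asked for, a point or a joint stands for the part that bears it (a point fixed in the world has none). Each returns a list of dicts, best first, with "p" (0 to 1); they miss things now and then, are a little off and sometimes report something else, mostly with a low value. They report only what shows in the picture. A call takes as long as a camera call. They do not tell look-alikes from the thing itself.
- look_for(camera, thing): "centre" ([x, y, z] in m, in the coordinates of the camera as it stood for that picture, good to about 4 mm: the middle of the surface that is visible of it).
- regions_of(camera, thing): "mask" (480x640 bool, what is visible of it).
- landmark_of(camera, thing): "centre" ([x, y, z] in m, in the coordinates of the camera as it stood for that picture, good to about 4 mm: a listed point, or the origin of a listed thing).
The state is a dict: "t": time; "qpos": joint angles; "joint_vel": joint speeds; "joint_efforts": joint torques, N m; "position": TCP position; "orientation": TCP orientation; "wrist_force": force on the tool from outside, world axes, zero at the start; "moment": the same for the moment, N m; "opening": finger opening in m.
Only numpy, scipy, OpenCV 4.12 (cv2) and the standard library are available. Lean on these libraries where they do the work, as an engineer would, in place of code of your own. Each camera call takes 0.05 s, during which the arm holds its last target.

## Working session

There is one attempt and no reset: what is moved stays moved. The work goes in short steps, Python scripts to look and compute and a tool call to move; the robot and the scene stay as the last step left them, time stands still between calls to the robot, and variables do not carry over. Pictures are saved under pics/ and viewed, and the job is handed in when it is done.

Besides the shell and the picture viewer there is one more tool, called as name(argument=value, ...), one argument or row to a line, values as JSON. carry_out: Moves the arm, as the interface text tells. Its arguments: {"type":"object","properties":{"rows":{"type":"array","items":{"type":"array"}},"jaw":{"type":"number"},"force":{"type":"number"}},"required":["rows"]}

```bash
ls; mkdir -p pics; cat > h.py <<'E'
from station import *
import numpy as np, cv2
def save(n,f): cv2.imwrite(f'pics/{f}.png',cv2.cvtColor(n,cv2.COLOR_RGB2BGR))
def ray(cam,u,v,T=None):
    ci=camera_info(cam);K=np.array(ci['mtx'])
    d=np.linalg.inv(K)@[u,v,1]; d=np.array([d[0],-d[1],-d[2]])
    E=np.linalg.inv(np.array(ci['extrinsics'])) if T is None else T
    return E[:3,3],E[:3,:3]@d
def onz(cam,u,v,z,T=None):
    o,d=ray(cam,u,v,T); return o+d*(z-o[2])/d[2]
def c2w(cam,p):
    E=np.linalg.inv(np.array(camera_info(cam)['extrinsics'])); return (E@np.r_[p,1])[:3]
def proj(cam,p):
    ci=camera_info(cam);q=(np.array(ci['extrinsics'])@np.r_[p,1])[:3]
    x=np.array(ci['mtx'])@[q[0],-q[1],-q[2]]; return x[:2]/x[2]
E
python3 - <<'E'
from h import *
np.set_printoptions(precision=4,suppress=True)
s=read_state();print(s)
for c in('scene','top'):
    save(grab_frame(c),c+'1'); print(c,camera_info(c))
    for t in('tray','pot','bottle','dressings'):
        for f in (look_for,landmark_of):
            for r in f(c,t): print(c,t,f.__name__,round(r['p'],2),c2w(c,r['centre']), proj(c,c2w(c,r['centre'])))
E
```

```text
pics
{'t': 0.0, 'qpos': array([ 1.1214,  0.1245,  1.6517,  0.    ,  1.3675, -0.0826]), 'joint_vel': array([ 0.0002,  0.0003,  0.0006, -0.0022, -0.003 ,  0.0004]), 'joint_efforts': array([ -0.001 , -42.3617, -36.5445,  -0.0001,   0.0069,  -0.    ]), 'position': array([0.2329, 0.6062, 0.2301]), 'orientation': array([[-0.9335,  0.3586, -0.0009],
       [ 0.3586,  0.9335, -0.0019],
       [ 0.0002, -0.0021, -1.    ]]), 'wrist_force': array([ 0.5867, -0.0832, -0.0102]), 'moment': array([-0.0365,  0.0275,  0.0367]), 'opening': 0.0854592631869199}
scene {'mtx': array([[522.4289,   0.    , 316.0268],
       [  0.    , 522.4289, 246.1215],
       [  0.    ,   0.    ,   1.    ]]), 'extrinsics': array([[-0.2749,  0.9613, -0.0158,  0.1279],
       [-0.6828, -0.1836,  0.7071,  0.3174],
       [ 0.6769,  0.2052,  0.7069, -1.3349],
       [ 0.    ,  0.    ,  0.    ,  1.    ]])}
scene tray call 0.78 [0.584  0.1991 0.0031] [408.4978 313.5956]
scene tray call 0.74 [ 0.5878  0.212  -0.0001] [415.4731 318.0315]
scene tray call 0.63 [ 0.6012 -0.2788 -0.0009] [154.2318 268.6976]
scene pot call 0.58 [ 0.61
[... 1203 characters left out ...]
.2748  0.0575] [489.3548 180.2335]
top pot call 0.83 [ 0.6054 -0.2789  0.0035] [480.9671 185.9684]
top bottle call 0.91 [ 0.3908 -0.0481  0.1202] [358.4714 306.2624]
top bottle call 0.83 [ 0.4674 -0.1325  0.1122] [413.5996 253.1732]
top bottle call 0.73 [ 0.3582 -0.1208  0.1132] [410.1968 328.7821]
top bottle call 0.94 [ 0.3607 -0.1319 -0.0019] [404.7539 329.3991]
top bottle call 0.87 [ 0.3981 -0.0496  0.0013] [354.4222 307.438 ]
top bottle call 0.81 [ 0.4753 -0.1423  0.0013] [407.335  260.6806]
top bottle call 0.38 [ 0.6047 -0.2807  0.0019] [481.7256 186.6214]
top dressings call 0.8 [0.5955 0.2911 0.0195] [153.3351 195.0182]
top dressings call 0.91 [0.5998 0.2926 0.0076] [155.0302 194.7367]
```

View pics/scene1.png

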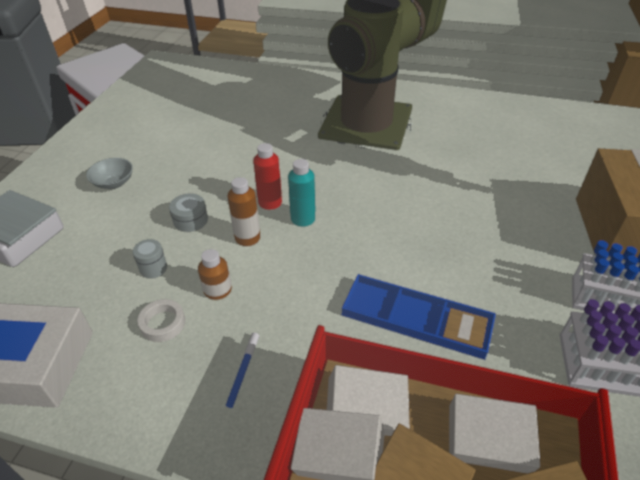

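View pics/top1.png

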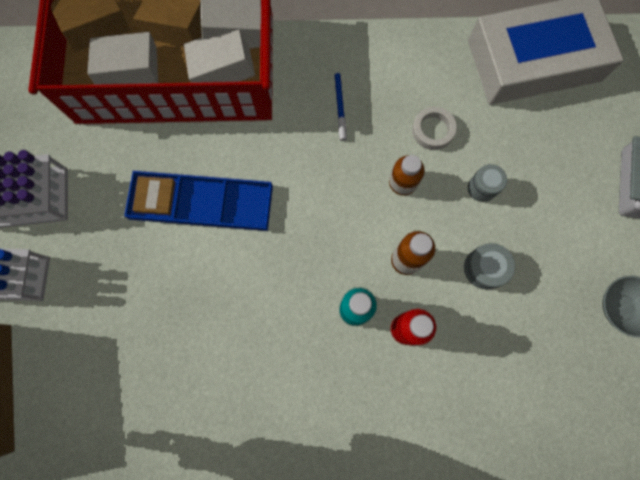

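The scene view has the tray at about (420,315), with the dressings at its right end, (467,328). The pot is at (150,257), the tall amber bottle at (244,215), the short one at (214,277), the wide pot at (188,212), and the red and turquoise bottles at (268,180) and (302,195). The top view agrees: pot (488,182), tall bottle (414,250), dressings at (153,194). I'll refine the poses by fitting silhouettes.

```bash
cat > fit.py <<'E'
from h import *
from scipy.optimize import minimize
def hullmask(cam,P):
    q=np.array([proj(cam,p) for p in P]); h=cv2.convexHull((q*16).round().astype(np.int32))
    m=np.zeros((480,640),np.uint8); cv2.fillConvexPoly(m,h,1,cv2.LINE_8,4); return m>0
def cyl(x,y,secs,z0=0):
    a=np.linspace(0,2*np.pi,24,endpoint=False); return np.array([[x+r*np.cos(t),y+r*np.sin(t),z+z0] for r,z in secs for t in a])
POT=[(.026,0),(.026,.055)]; BOT=[(.026,0),(.026,.112),(.015,.14)]
def tray(x,y,t,sx=.084,sy=.244,h=.022):
    c,s=np.cos(t),np.sin(t)
    return np.array([[x+c*a-s*b,y+s*a+c*b,z] for a in(-sx/2,sx/2) for b in(-sy/2,sy/2) for z in(0,h)])
def fit(masks,model,p0,step):
    def cost(p): return sum(1-(m&hullmask(c,model(*p))).sum()/(m|hullmask(c,model(*p))).sum() for c,m in masks)
    sim=np.vstack([p0]+[np.array(p0)+np.eye(len(p0))[i]*step[i] for i in range(len(p0))])
    r=minimize(cost,p0,method='Nelder-Mead',options=dict(initial_simplex=sim,xatol=1e-4,fatol=1e-4,maxiter=150)); return r.x,r.fun
def best(cam,thing,pt):
    u,v=proj(cam,pt); b=None
    for r in regions_of(cam,thing):
        m=np.array(r['mask']); ys,xs=np.nonzero(m)
        if len(xs) and np.hypot(xs.mean()-u,ys.mean()-v)<25: 
            if b is None or r['p']>b[0]: b=(r['p'],m)
    return b
E
python3 - <<'E'
from fit import *
np.set_printoptions(precision=4,suppress=True)
for n,pt,mod,p0,st in [('tray',(.584,.2,.01),tray,(.588,.21,.03),(.01,.01,.05)),
  ('pot',(.6,-.277,.03),lambda x,y:cyl(x,y,POT),(.6,-.277),(.01,.01)),
  ('bottle',(.475,-.14,.07),lambda x,y:cyl(x,y,BOT),(.475,-.14),(.01,.01))]:
    ms=[]
    for c in('scene','top'):
        b=best(c,n,pt)
        if b: ms.append((c,b[1])); print(n,c,b[0],b[1].sum(), *(fit([(c,b[1])],mod,p0,st)))
    print(n,'joint',*fit(ms,mod,p0,st))
for n in ('pot','bottle'):
  for c in('scene','top'):
    for r in regions_of(c,n):
        ys,xs=np.nonzero(r['mask']); print(n,c,r['p'],xs.mean(),ys.mean(),len(xs))
print(read_state()['t'], camera_info('wrist'))
try: print(grip_point_offset)
except Exception as e: print(e)
E
```

```text
tray top 0.88 5775 [ 0.5862  0.2131 -0.0994] 0.21745622370028506Traceback (most recent call last):
  File "<stdin>", line 10, in <module>
  File "fit.py", line 15, in fit
    r=minimize(cost,p0,method='Nelder-Mead',options=dict(initial_simplex=sim,xatol=1e-4,fatol=1e-4,maxiter=150)); return r.x,r.fun
    res = _minimize_neldermead(fun, x0, args, callback, bounds=bounds,
                               **options)
    fsim[j] = func(sim[j])
              ~~~~^^^^^^^^
    fx = function(np.copy(x), *(wrapper_args + args))
  File "fit.py", line 13, in cost
    def cost(p): return sum(1-(m&hullmask(c,model(*p))).sum()/(m|hullmask(c,model(*p))).sum() for c,m in masks)
                        ~~~^^^^^^^^^^^^^^^^^^^^^^^^^^^^^^^^^^^^^^^^^^^^^^^^^^^^^^^^^^^^^^^^^^^^^^^^^^^^^^^^^^^^
  File "fit.py", line 13, in <genexpr>
    def cost(p): return sum(1-(m&hullmask(c,model(*p))).sum()/(m|hullmask(c,model(*p))).sum() for c,m in masks)
                                                                 ~~~~~~~~^^^^^^^^^^^^^
  File "fit.py", line 4, in hullmask
    q=np.array([proj(cam,p) for p in P]); h=cv2.convexHull((q*16).round().astype(np.int32))
                ~~~~^^^^^^^
  File "h.py", line 14, in proj
    ci=camera_info(cam);q=(np.array(ci['extrinsics'])@np.r_[p,1])[:3]
ValueError: time passes only in moves, steps and waits
```

```bash
python3 - <<'E'
s=open('h.py').read()
s=s.replace("def save(","import functools\n_ci=camera_info\n@functools.lru_cache(None)\ndef camera_info(c): return _ci(c)\ndef save(",1)
open('h.py','w').write(s)
E
cat > run1.py <<'E'
from fit import *
np.set_printoptions(precision=4,suppress=True)
R={}
for n in('tray','pot','bottle'):
  for c in('scene','top'): 
    R[n,c]=[(r['p'],np.array(r['mask'])) for r in regions_of(c,n)]
    for p,m in R[n,c]: ys,xs=np.nonzero(m); print(n,c,round(p,2),xs.mean().round(),ys.mean().round(),len(xs))
for n,pt,mod,p0,st in [('tray',(.584,.2,.01),tray,(.588,.21,.03),(.01,.01,.05)),
  ('pot',(.6,-.277,.03),lambda x,y:cyl(x,y,POT),(.6,-.277),(.01,.01)),
  ('bottle',(.475,-.14,.07),lambda x,y:cyl(x,y,BOT),(.475,-.14),(.01,.01))]:
    ms=[]
    for c in('scene','top'):
        u,v=proj(c,pt)
        for p,m in R[n,c]:
            ys,xs=np.nonzero(m)
            if np.hypot(xs.mean()-u,ys.mean()-v)<25:
                if n=='tray':
                    h=cv2.convexHull(np.c_[xs,ys].astype(np.int32)); k=np.zeros((480,640),np.uint8); cv2.fillConvexPoly(k,h,1); m=k>0
                ms.append((c,m)); print(n,c,p,m.sum(),*fit([(c,m)],mod,p0,st)); break
    print(n,'joint',*fit(ms,mod,p0,st))
print(read_state()['t'], camera_info('wrist'))
E
python3 run1.py; python3 -c "
import station;print([x for x in dir(station) if x[0]!='_'])
from station import *
print(grip_point_offset)"
```

```text
tray scene 0.72 466.0 328.0 1172
tray scene 0.32 150.0 259.0 971
tray top 0.88 210.0 202.0 5775
pot scene 0.69 150.0 259.0 984
pot top 0.64 487.0 183.0 1109
bottle scene 0.95 244.0 213.0 1641
bottle scene 0.82 302.0 194.0 1558
bottle top 0.75 413.0 328.0 1332
bottle top 0.7 358.0 307.0 1157
bottle top 0.65 413.0 253.0 1382
tray top 0.88 7457 [ 0.5864  0.2138 -0.1084] 0.018953550453817414
tray joint [ 0.5864  0.2138 -0.1084] 0.018953550453817414
pot scene 0.69 984 [ 0.6011 -0.2804] 0.12765957446808507
pot top 0.64 1109 [ 0.6018 -0.2804] 0.08195364238410596
pot joint [ 0.601  -0.2799] 0.21039658041952913
bottle scene 0.95 1641 [ 0.4765 -0.1381] 0.10032894736842102
bottle top 0.65 1382 [ 0.4759 -0.14  ] 0.06747638326585692
bottle joint [ 0.4749 -0.1381] 0.17283415330525365
1.3 {'mtx': array([[378.2501,   0.    , 319.1838],
       [  0.    , 378.2501, 233.5735],
       [  0.    ,   0.    ,   1.    ]]), 'mount': array([[ 0.0007,  0.9644,  0.2643,  0.0674],
       [ 1.    , -0.0003, -0.0017, -0.0007],
       [-0.0015,  0.2643, -0.9644, -0.1431],
       [ 0.    ,  0.    ,  0.    ,  1.    ]])}
['PlanningError', 'camera_info', 'finish_job', 'grab_frame', 'grip_point_offset', 'landmark_of', 'look_for', 'read_state', 'regions_of']
0.0187
```

```bash
cat > blue.py <<'E'
from fit import *
np.set_printoptions(precision=4,suppress=True)
import sys
def bl(c,f):
    im=cv2.imread(f'pics/{f}.png'); h=cv2.cvtColor(im,cv2.COLOR_BGR2HSV)
    m=((h[...,0]>100)&(h[...,0]<130)&(h[...,1]>120)).astype(np.uint8)
    n,l,s,ce=cv2.connectedComponentsWithStats(m)
    u,v=proj(c,(.586,.214,.01)); i=min((i for i in range(1,n) if s[i,4]>800),key=lambda i:np.hypot(*(ce[i]-[u,v])))
    ys,xs=np.nonzero(l==i); hh=cv2.convexHull(np.c_[xs,ys].astype(np.int32)); k=np.zeros((480,640),np.uint8); cv2.fillConvexPoly(k,hh,1); return k>0
ms=[(c,bl(c,c+'1')) for c in('scene','top')]
for x in ms: print(x[0],x[1].sum(),*fit([x],tray,(.586,.214,-.1),(.01,.01,.05)))
print(*fit(ms,tray,(.586,.214,-.1),(.01,.01,.05)))
E
python3 blue.py
```

```text
scene 6687 [ 0.5861  0.2126 -0.1188] 0.06501677852348997
top 7027 [ 0.5865  0.2144 -0.1055] 0.04472539423599786
[ 0.5871  0.2128 -0.0928] 0.11364847410060919
```

Tray: centre (0.586, 0.213), yaw about -0.107. Pot: (0.601, -0.280). Bottle: (0.476, -0.139). I'll move above the pot and line the jaws up with the tray's x axis.

carry_out(
  rows=[
    [[1.5,-3.7,-0.1],[0,0,-0.055]],
    [[1.5,-3.7,-0.1],[0,0,-0.055]],
    [[1.5,-3.7,-0.1],[0,0,-0.055]],
    [[1.5,-3.7,-0.1],[0,0,-0.055]],
    [[1.5,-3.7,-0.1],[0,0,-0.055]],
    [[1.5,-3.7,-0.1],[0,0,-0.055]],
    [[1.5,-3.7,-0.1],[0,0,-0.055]],
    [[1.5,-3.7,-0.1],[0,0,-0.055]],
    [[1.5,-3.7,-0.1],[0,0,-0.055]],
    [[1.5,-3.7,-0.1],[0,0,-0.055]],
    [[1.5,-3.7,-0.1],[0,0,-0.055]],
    [[1.5,-3.7,-0.1],[0,0,-0.055]],
  ],
  jaw=-1,
  force=40,
)

```text
t: 2.5
position: [0.4135, 0.1612, 0.2196]
orientation: [[-0.516, 0.857, 0.001], [0.857, 0.516, 0.0], [-0.0, 0.001, -1.0]]
wrist_force: [1.1, -0.3, 0.6]
opening: 0.0855
```

carry_out(
  rows=[
    [[1.5,-3.7,-0.1],[0,0,-0.055]],
    [[1.5,-3.7,-0.1],[0,0,-0.055]],
    [[1.5,-3.7,-0.1],[0,0,-0.055]],
    [[1.5,-3.7,-0.1],[0,0,-0.055]],
    [[1.5,-3.7,-0.1],[0,0,-0.055]],
    [[1.5,-3.7,-0.1],[0,0,-0.055]],
    [[1.5,-3.7,-0.1],[0,0,-0.055]],
    [[1.5,-3.7,-0.1],[0,0,-0.055]],
    [[1.5,-3.7,-0.1],[0,0,-0.055]],
    [[1.5,-3.7,-0.1],[0,0,-0.055]],
    [[1.5,-3.7,-0.1],[0,0,-0.055]],
    [[0,0,0],[0,0,0]],
  ],
)

```text
t: 3.7
position: [0.5789, -0.2482, 0.2078]
orientation: [[0.065, 0.998, -0.0], [0.998, -0.065, -0.001], [-0.001, -0.0, -1.0]]
wrist_force: [-0.3, -0.5, -0.2]
opening: 0.0854
```

```bash
cat >> fit.py <<'E'
def wristT():
    s=read_state(); T=np.eye(4); T[:3,:3]=s['orientation']; T[:3,3]=s['position']; return T@np.array(camera_info('wrist')['mount']),s
_pj=proj
WT=None
def proj(cam,p):
    if cam!='wrist': return _pj(cam,p)
    ci=camera_info('wrist'); q=(np.linalg.inv(WT)@np.r_[p,1])[:3]; x=np.array(ci['mtx'])@[q[0],-q[1],-q[2]]; return x[:2]/x[2]
E
cat > w.py <<'E'
import fit; from fit import *
import sys
np.set_printoptions(precision=4,suppress=True)
fit.WT,s=wristT(); save(grab_frame('wrist'),sys.argv[1]); print(s['t'],s['position'],s['orientation'].round(4).tolist(),s['opening'],s['wrist_force'])
n=sys.argv[2]; x,y=map(float,sys.argv[3:5])
M={'pot':lambda x,y:cyl(x,y,POT),'bottle':lambda x,y:cyl(x,y,BOT)}[n]
for r in regions_of('wrist',n):
    m=np.array(r['mask']);ys,xs=np.nonzero(m);print(r['p'],xs.mean(),ys.mean(),len(xs),fit.proj('wrist',(x,y,.03)))
    print(*fit.fit([('wrist',m)],M,(x,y),(.01,.01)))
E
python3 w.py w1 pot .601 -.28
```

```text
3.7 [ 0.5789 -0.2482  0.2078] [[0.0654, 0.9979, -0.0001], [0.9979, -0.0654, -0.001], [-0.001, -0.0, -1.0]] 0.08535961093614583 [-0.3406 -0.512  -0.2289]Traceback (most recent call last):
  File "w.py", line 8, in <module>
    m=np.array(r['mask']);ys,xs=np.nonzero(m);print(r['p'],xs.mean(),ys.mean(),len(xs),fit.proj('wrist',(x,y,.03)))
                                                                                       ^^^^^^^^
AttributeError: 'function' object has no attribute 'proj'
```

```bash
sed -i 's/^import fit; from fit import \*/import fit as F; from fit import */; s/fit\.WT/F.WT/; s/fit\.proj/F.proj/; s/fit\.fit/F.fit/' w.py; python3 w.py w1 pot .601 -.28
```

```text
3.8 [ 0.578  -0.2447  0.2079] [[0.0619, 0.9981, -0.0008], [0.9981, -0.0619, 0.0008], [0.0008, -0.0009, -1.0]] 0.08531275274637183 [ 0.3019 -0.4362  0.1104]
0.64 348.9304029304029 248.57537334460412 3549 [348.3001 247.418 ]
[ 0.6008 -0.2788] 0.05762081784386619
```

View pics/w1.png

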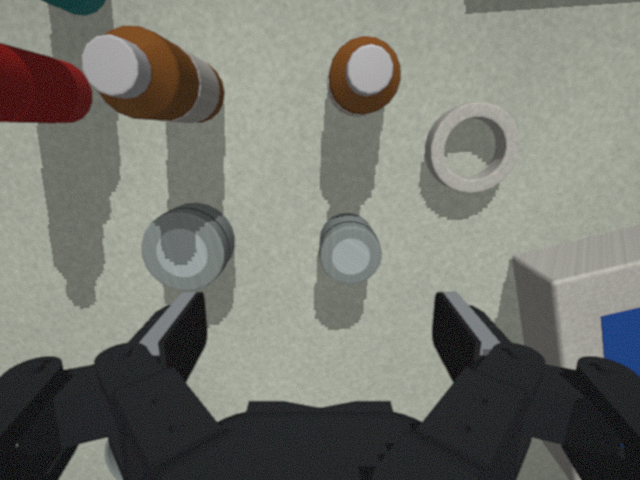

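The wrist view shows the smaller pot at (350,250), the wide pot at (188,247), and open space for both fingers. The wrist fit gives (0.601, -0.279). Descending.

carry_out(
  rows=[
    [[1.2,-1.8,0],[0,0,-0.025]],
    [[1.1,-1.7,0],[0,0,-0.02]],
    [[0,0,0],[0,0,0]],
    [[0,0,-3],[0,0,0]],
    [[0,0,-3],[0,0,0]],
    [[0,0,-3],[0,0,0]],
    [[0,0,-3],[0,0,0]],
    [[0,0,-2],[0,0,0]],
    [[0,0,-2],[0,0,0]],
    [[0,0,-1.5],[0,0,0]],
    [[0,0,-1],[0,0,0]],
    [[0,0,0],[0,0,0]],
  ],
)

```text
t: 5.1
position: [0.6001, -0.2781, 0.0219]
orientation: [[0.105, 0.994, -0.002], [0.994, -0.105, 0.001], [0.001, -0.003, -1.0]]
wrist_force: [-1.2, -0.5, 0.1]
opening: 0.0857
```

carry_out(
  rows=[
    [[0,0,0],[0,0,0]],
    [[0,0,0],[0,0,0]],
    [[0,0,0],[0,0,0]],
    [[0,0,0],[0,0,0]],
    [[0,0,0],[0,0,0]],
    [[0,0,0],[0,0,0]],
    [[0,0,0],[0,0,0]],
    [[0,0,0],[0,0,0]],
    [[0,0,0],[0,0,0]],
    [[0,0,0],[0,0,0]],
  ],
  jaw=1,
  force=40,
)

```text
t: 6.1
position: [0.6022, -0.2799, 0.0251]
orientation: [[0.106, 0.994, 0.002], [0.994, -0.106, -0.001], [-0.001, 0.002, -1.0]]
wrist_force: [-0.0, 0.6, 7.0]
opening: 0.051
```

```bash
python3 w.py w2 pot .601 -.28
```

```text
6.1 [ 0.6022 -0.2799  0.0251] [[0.1059, 0.9944, 0.0024], [0.9944, -0.1059, -0.0013], [-0.0011, 0.0025, -1.0]] 0.05104158052232643 [-0.0031  0.5711  7.0294]
0.58 319.47506731824075 315.4386656028722 20054 [317.6514 303.4512]
[ 0.6018 -0.2796] 0.05668187591137874
```

View pics/w2.png

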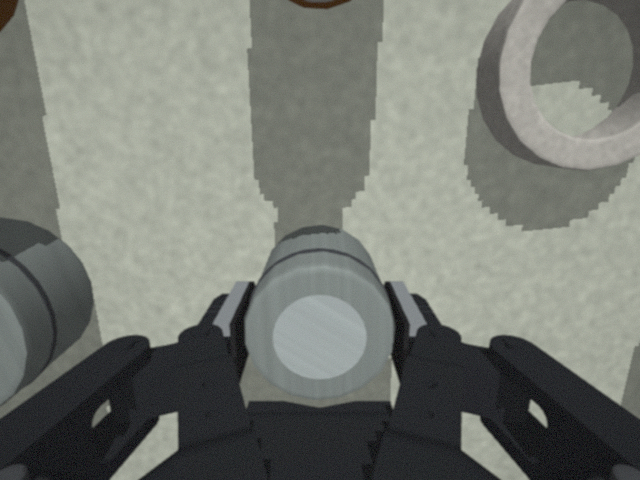

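The pot is held centred at (320,320), with a 51 mm opening. Lifting and carrying it to the middle pocket.

carry_out(
  rows=[
    [[0,0,1],[0,0,0]],
    [[0,0,2],[0,0,0]],
    [[0,0,3],[0,0,0]],
    [[0,0,3],[0,0,0]],
    [[0,0,3],[0,0,0]],
    [[0,0,3],[0,0,0]],
    [[0,0,1],[0,0,0]],
    [[0,1.2,0],[0,0,0]],
    [[-0.1,3,0],[0,0,0]],
    [[-0.1,4,0],[0,0,0]],
    [[-0.1,4,0],[0,0,0]],
    [[-0.1,4,0],[0,0,0]],
  ],
)

```text
t: 7.4
position: [0.5952, -0.1147, 0.18]
orientation: [[0.106, 0.994, -0.005], [0.994, -0.106, 0.002], [0.001, -0.005, -1.0]]
wrist_force: [0.4, 0.2, -0.5]
opening: 0.0512
```

carry_out(
  rows=[
    [[-0.1,4,0],[0,0,0]],
    [[-0.1,4,0],[0,0,0]],
    [[-0.1,4,0],[0,0,0]],
    [[-0.1,4,0],[0,0,0]],
    [[-0.1,4,0],[0,0,0]],
    [[-0.2,4,0],[0,0,0]],
    [[-0.2,4,0],[0,0,0]],
    [[-0.2,3,0],[0,0,0]],
    [[-0.1,2,0],[0,0,0]],
    [[0,0,0],[0,0,0]],
    [[0,0,0],[0,0,0]],
  ],
)

```text
t: 8.5
position: [0.5835, 0.213, 0.1808]
orientation: [[0.104, 0.995, -0.004], [0.995, -0.104, -0.001], [-0.002, -0.004, -1.0]]
wrist_force: [0.2, 0.1, -1.3]
opening: 0.0507
```

```bash
python3 w.py w3 pot .59 .213
python3 - <<'E'
import fit as F; from fit import *
np.set_printoptions(precision=4,suppress=True)
F.WT,s=wristT(); print(s['position'])
for r in landmark_of('wrist','tray')+look_for('wrist','dressings'): print(r['p'],(F.WT@np.r_[r['centre'],1])[:3])
im=cv2.imread('pics/w3.png')
# overlay predicted pocket floor corners & rim
x,y,t=.5863,.2133,-.107;c,sn=np.cos(t),np.sin(t)
for y0 in(-.08,0,.08):
  for z,col in((.022,(0,255,255)),(.004,(0,0,255))):
    q=np.array([F.proj('wrist',(x+c*a-sn*b,y+sn*a+c*b,z)) for a,b in((-.038,y0-.038),(.038,y0-.038),(.038,y0+.038),(-.038,y0+.038))]).astype(np.int32)
    cv2.polylines(im,[q],True,col,1)
cv2.imwrite('pics/w3o.png',im)
E
```

```text
8.5 [0.5835 0.213  0.1808] [[0.1045, 0.9945, -0.0039], [0.9945, -0.1045, -0.0014], [-0.0018, -0.0037, -1.0]] 0.050732941740880985 [ 0.2125  0.1416 -1.2821]
0.7 319.50984145683015 315.6408972659893 20373 [328.7217 215.6026]
[0.5982 0.1055] 0.7731311048937319
[0.5843 0.212  0.1818]
0.83 [0.5894 0.2127 0.0025]
0.81 [0.5965 0.2914 0.0184]
```

View pics/w3o.png

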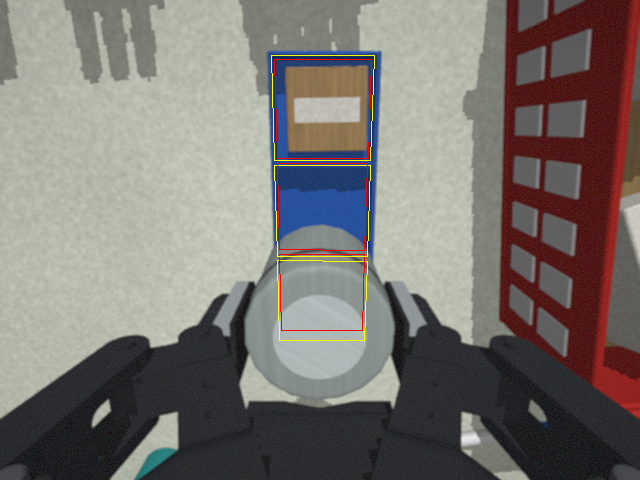

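The overlay lines up with the tray rim. The middle pocket is under the pot, and the dressings are in the far pocket at (327,108). Lowering.

carry_out(
  rows=[
    [[0.2,0.1,0],[0,0,0]],
    [[0,0,-2],[0,0,0]],
    [[0,0,-3],[0,0,0]],
    [[0,0,-3],[0,0,0]],
    [[0,0,-3],[0,0,0]],
    [[0,0,-2],[0,0,0]],
    [[0,0,-1],[0,0,0]],
    [[0,0,-0.5],[0,0,0]],
    [[0,0,-0.3],[0,0,0]],
    [[0,0,0],[0,0,0]],
    [[0,0,0],[0,0,0]],
  ],
)

```text
t: 9.8
position: [0.5881, 0.214, 0.0367]
orientation: [[0.106, 0.994, 0.002], [0.994, -0.106, 0.001], [0.001, 0.002, -1.0]]
wrist_force: [0.3, 1.6, -1.4]
opening: 0.0512
```

```bash
python3 w.py w4 pot .5863 .2133
```

```text
9.8 [0.5881 0.214  0.0367] [[0.1058, 0.9944, 0.0022], [0.9944, -0.1058, 0.0006], [0.0008, 0.0021, -1.0]] 0.051191513913307424 [ 0.2775  1.6223 -1.3773]
0.76 319.47268220128905 315.3695091720377 20170 [316.4445 292.8622]
[0.587  0.2087] 0.10808130887456624
```

carry_out(
  rows=[
    [[-0.1,0,-0.2],[0,0,0]],
    [[0,0,-0.2],[0,0,0]],
    [[0,0,-0.2],[0,0,0]],
    [[0,0,-0.1],[0,0,0]],
    [[0,0,0],[0,0,0]],
    [[0,0,0],[0,0,0]],
  ],
)

```text
t: 10.5
position: [0.5861, 0.2138, 0.0291]
orientation: [[0.106, 0.994, -0.001], [0.994, -0.106, -0.0], [-0.0, -0.001, -1.0]]
wrist_force: [-4.0, -1.0, 5.6]
opening: 0.051
```

Contact is felt at z = 0.029, as expected. Releasing.

carry_out(
  rows=[
    [[0,0,0],[0,0,0]],
    [[0,0,0],[0,0,0]],
    [[0,0,0],[0,0,0]],
    [[0,0,0],[0,0,0]],
    [[0,0,0],[0,0,0]],
    [[0,0,0],[0,0,0]],
    [[0,0,0],[0,0,0]],
  ],
  jaw=-1,
)

```text
t: 11.2
position: [0.5861, 0.2137, 0.0283]
orientation: [[0.106, 0.994, -0.0], [0.994, -0.106, -0.0], [-0.0, -0.0, -1.0]]
wrist_force: [-0.1, -0.1, 0.6]
opening: 0.0854
```

carry_out(
  rows=[
    [[0,0,1],[0,0,0]],
    [[0,0,2],[0,0,0]],
    [[0,0,3],[0,0,0]],
    [[0,0,4],[0,0,0]],
    [[0,0,4],[0,0,0]],
    [[0,0,4],[0,0,0]],
    [[-0.6,-3,3],[0,0,0]],
    [[-1,-4,0],[0,0,0]],
    [[-1.2,-4,0],[0,0,0]],
    [[-1.2,-4,0],[0,0,0]],
    [[-1.2,-4,0],[0,0,0]],
    [[-1.2,-4,0],[0,0,0]],
  ],
)

```text
t: 12.4
position: [0.5214, -0.0177, 0.2394]
orientation: [[0.105, 0.994, 0.002], [0.994, -0.105, -0.0], [-0.0, 0.002, -1.0]]
wrist_force: [1.2, 0.0, -0.7]
opening: 0.0849
```

```bash
python3 - <<'E'
import fit as F; from fit import *
np.set_printoptions(precision=4,suppress=True)
print(read_state()['t'],read_state()['position'])
for c in('scene','top'):
    save(grab_frame(c),c+'2')
    for r in regions_of(c,'pot'):
        m=np.array(r['mask']);ys,xs=np.nonzero(m);u=F.proj(c,(.586,.213,.03))
        if np.hypot(xs.mean()-u[0],ys.mean()-u[1])<30: print(c,r['p'],len(xs),*fit([(c,m)],lambda x,y:cyl(x,y,POT,.004),(.586,.213),(.01,.01)))
a=cv2.imread('pics/scene2.png')[130:370,180:540];b=cv2.imread('pics/top2.png')[120:300,80:450]
cv2.imwrite('pics/c2.png',np.vstack([cv2.resize(a,(432,288)),cv2.resize(b,(432,210))]))
E
```

```text
12.4 [ 0.5214 -0.0177  0.2394]
scene 0.97 1204 [0.5862 0.2141] 0.0885692657077971
top 0.77 1088 [0.5857 0.214 ] 0.06303972366148536
```

View pics/c2.png

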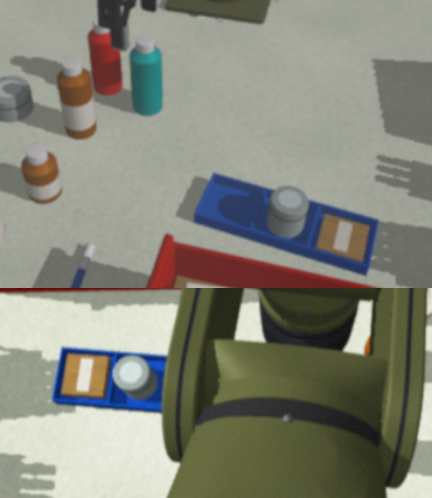

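The pot stands upright in the middle pocket, with both fits at (0.586, 0.214), and the dressings haven't moved. On to the bottle.

carry_out(
  rows=[
    [[-1.2,-3.5,0],[0,0,0]],
    [[-1.2,-3.5,0],[0,0,0]],
    [[-1.2,-3.2,0],[0,0,0]],
    [[-1,-2,0],[0,0,0]],
    [[0,0,0],[0,0,0]],
    [[0,0,0],[0,0,0]],
  ],
)

```text
t: 13.2
position: [0.4767, -0.1374, 0.2386]
orientation: [[0.105, 0.994, 0.001], [0.994, -0.105, 0.001], [0.001, 0.001, -1.0]]
wrist_force: [-0.4, 0.3, -0.7]
opening: 0.0853
```

```bash
python3 w.py w5 bottle .476 -.139
```

```text
13.2 [ 0.4767 -0.1374  0.2386] [[0.1053, 0.9944, 0.0007], [0.9944, -0.1053, 0.0006], [0.0006, 0.0006, -1.0]] 0.08528727812682307 [-0.3731  0.3438 -0.6546]
0.73 177.5296255332596 223.5221993995892 6329 [319.0992 205.1564]
[ 0.476 -0.139] 1.0
0.57 318.8641891891892 218.75945945945946 4440 [319.0992 205.1564]
[ 0.4757 -0.1387] 0.054111631870472965
```

View pics/w5.png

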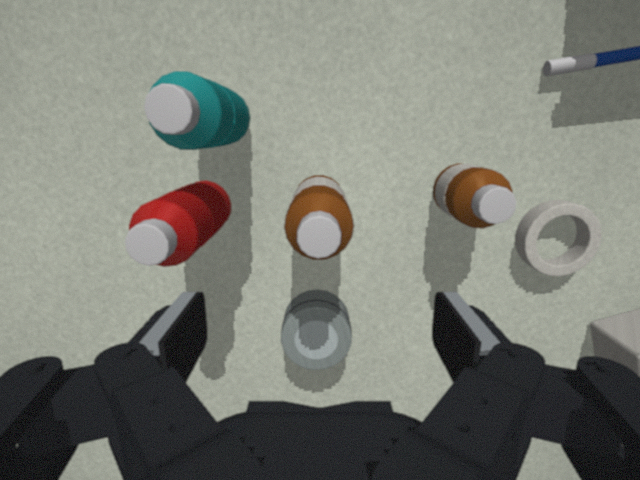

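The tall amber bottle is at (319,225), with clear space on both sides; the red one is at (150,240) and the short amber one at (480,200). Descending to grip the upper straight body.

carry_out(
  rows=[
    [[-0.1,-0.1,0],[0,0,0]],
    [[0,0,-2],[0,0,0]],
    [[0,0,-3],[0,0,0]],
    [[0,0,-3],[0,0,0]],
    [[0,0,-3],[0,0,0]],
    [[0,0,-2],[0,0,0]],
    [[0,0,-1.5],[0,0,0]],
    [[0,0,-1],[0,0,0]],
    [[0,0,-0.7],[0,0,0]],
    [[0,0,0],[0,0,0]],
    [[0,0,0],[0,0,0]],
  ],
)

```text
t: 14.4
position: [0.4758, -0.1395, 0.0772]
orientation: [[0.106, 0.994, 0.001], [0.994, -0.106, -0.001], [-0.0, 0.001, -1.0]]
wrist_force: [0.6, 0.6, -0.2]
opening: 0.0852
```

carry_out(
  rows=[
    [[0,0,0],[0,0,0]],
    [[0,0,0],[0,0,0]],
    [[0,0,0],[0,0,0]],
    [[0,0,0],[0,0,0]],
    [[0,0,0],[0,0,0]],
    [[0,0,0],[0,0,0]],
    [[0,0,0],[0,0,0]],
    [[0,0,0],[0,0,0]],
    [[0,0,0],[0,0,0]],
    [[0,0,0],[0,0,0]],
  ],
  jaw=1,
  force=60,
)

```text
t: 15.4
position: [0.4761, -0.1397, 0.0775]
orientation: [[0.106, 0.994, 0.002], [0.994, -0.106, -0.001], [-0.001, 0.002, -1.0]]
wrist_force: [0.8, -0.6, 5.0]
opening: 0.0502
```

```bash
python3 w.py w6 bottle .476 -.139
```

```text
15.4 [ 0.4761 -0.1397  0.0775] [[0.1058, 0.9944, 0.002], [0.9944, -0.1058, -0.0009], [-0.0007, 0.0021, -1.0]] 0.0502000387531495 [ 0.8484 -0.6     5.0088]
0.93 72.60028348688873 296.51868651074886 21165 [319.8    258.4192]
[ 0.476 -0.139] 1.0
0.9 319.8147035833299 313.64808491381086 24307 [319.8    258.4192]
[ 0.476  -0.1353] 0.1671883061049011
0.61 83.82117656082221 89.75605921153551 26076 [319.8    258.4192]
[ 0.476 -0.139] 1.0
```

View pics/w6.png

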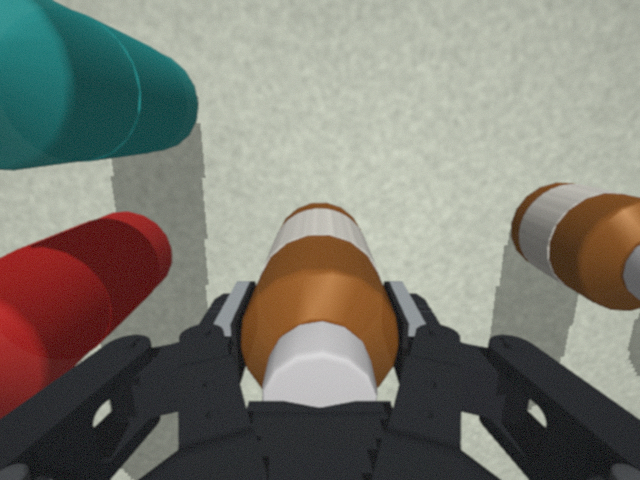

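The bottle is gripped with a 50 mm opening and centred. Lifting it and carrying it to the end pocket at (0.578, 0.134).

carry_out(
  rows=[
    [[0,0,1],[0,0,0]],
    [[0,0,2],[0,0,0]],
    [[0,0,3],[0,0,0]],
    [[0,0,3],[0,0,0]],
    [[0,0,3],[0,0,0]],
    [[0,0,2],[0,0,0]],
    [[0,0,1],[0,0,0]],
    [[0.5,1.3,0],[0,0,0]],
    [[0.8,2,0],[0,0,0]],
    [[1.1,3,0],[0,0,0]],
    [[1.1,3,0],[0,0,0]],
    [[1.1,3,0],[0,0,0]],
  ],
)

```text
t: 16.7
position: [0.5201, -0.0142, 0.2236]
orientation: [[0.106, 0.994, -0.005], [0.994, -0.106, 0.001], [0.0, -0.005, -1.0]]
wrist_force: [0.3, 0.4, -3.5]
opening: 0.0503
```

carry_out(
  rows=[
    [[1.1,3,0],[0,0,0]],
    [[1.1,3,0],[0,0,0]],
    [[1.1,3,0],[0,0,0]],
    [[1.1,3,0],[0,0,0]],
    [[0.8,2,0],[0,0,0]],
    [[0.4,1,0],[0,0,0]],
    [[0,0,0],[0,0,0]],
    [[0,0,0],[0,0,0]],
    [[0,0,0],[0,0,0]],
  ],
)

```text
t: 17.6
position: [0.5767, 0.1328, 0.2258]
orientation: [[0.107, 0.994, -0.001], [0.994, -0.107, -0.0], [-0.001, -0.001, -1.0]]
wrist_force: [0.9, -0.9, -3.2]
opening: 0.0505
```

```bash
python3 - <<'E'
import fit as F; from fit import *
np.set_printoptions(precision=4,suppress=True)
F.WT,s=wristT(); print(s['t'],s['position'],s['opening'],s['wrist_force'],s['orientation'][:,2])
save(grab_frame('wrist'),'w7');save(grab_frame('scene'),'scene3')
b=s['position'][2]-.0775
for c,n in(('wrist','bottle'),('scene','bottle'),('wrist','pot')):
  for r in regions_of(c,n):
    m=np.array(r['mask']);ys,xs=np.nonzero(m)
    print(c,n,r['p'],xs.mean(),ys.mean(),len(xs))
    z=b if n=='bottle' else .004
    if c=='scene' : 
        u=F.proj(c,(.5777,.134,b+.07))
        if np.hypot(xs.mean()-u[0],ys.mean()-u[1])<40: print(*fit([(c,m)],lambda x,y,z:cyl(x,y,BOT,z),(.578,.134,b),(.01,.01,.01)))
im=cv2.imread('pics/w7.png')
x,y,t=.5863,.2133,-.107;c,sn=np.cos(t),np.sin(t)
for y0 in(-.08,0,.08):
  for z,col in((.022,(0,255,255)),):
    q=np.array([F.proj('wrist',(x+c*a-sn*b,y+sn*a+c*b,z)) for a,b in((-.038,y0-.038),(.038,y0-.038),(.038,y0+.038),(-.038,y0+.038))]).astype(np.int32)
    cv2.polylines(im,[q],True,col,1)
cv2.imwrite('pics/w7o.png',cv2.resize(np.hstack([im,cv2.imread('pics/scene3.png')]),(800,300)))
E
```

```text
17.6 [0.5767 0.1328 0.2258] 0.05050939783175247 [ 0.926  -0.9132 -3.179 ] [-0.001  -0.0005 -1.    ]
wrist bottle 0.82 319.5463634091477 313.51812046988255 24006
wrist bottle 0.69 171.68691588785046 445.89252336448595 214
wrist bottle 0.55 149.50114678899084 449.91341743119267 1744
scene bottle 0.73 301.8228571428571 194.32253968253968 1575
scene bottle 0.6 382.43622047244094 223.9716535433071 1905
[0.5201 0.1301 0.0861] 0.35243120995099886
scene bottle 0.56 267.5061804697157 177.29666254635353 1618
```

View pics/w7o.png

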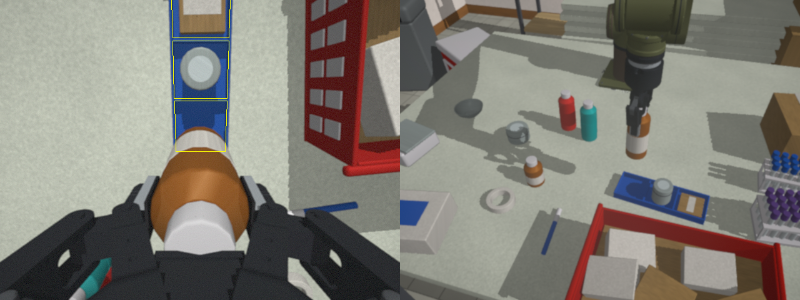

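The wrist view shows the bottle upright over the empty end pocket and no slip in the grip; the bottle mask is unchanged. The pot is in the middle pocket. Lowering.

carry_out(
  rows=[
    [[0.1,0.1,-1],[0,0,0]],
    [[0,0,-2],[0,0,0]],
    [[0,0,-3],[0,0,0]],
    [[0,0,-3],[0,0,0]],
    [[0,0,-2],[0,0,0]],
    [[0,0,-1.5],[0,0,0]],
    [[0,0,-0.8],[0,0,0]],
    [[0,0,-0.4],[0,0,0]],
    [[0,0,-0.2],[0,0,0]],
    [[0,0,0],[0,0,0]],
    [[0,0,0],[0,0,0]],
  ],
)

```text
t: 18.95
position: [0.5789, 0.1348, 0.0885]
orientation: [[0.106, 0.994, 0.002], [0.994, -0.106, 0.0], [0.0, 0.002, -1.0]]
wrist_force: [0.1, -0.0, -3.6]
opening: 0.0504
```

carry_out(
  rows=[
    [[0,0,-0.2],[0,0,0]],
    [[0,0,-0.2],[0,0,0]],
    [[0,0,-0.2],[0,0,0]],
    [[0,0,-0.1],[0,0,0]],
    [[0,0,0],[0,0,0]],
    [[0,0,0],[0,0,0]],
  ],
)

```text
t: 19.55
position: [0.5784, 0.1348, 0.0815]
orientation: [[0.106, 0.994, 0.0], [0.994, -0.106, 0.0], [0.0, 0.0, -1.0]]
wrist_force: [-3.4, 0.2, 6.4]
opening: 0.05
```

Contact is felt at z = 0.0815, as expected. Releasing and going straight up.

carry_out(
  rows=[
    [[0,0,0],[0,0,0]],
    [[0,0,0],[0,0,0]],
    [[0,0,0],[0,0,0]],
    [[0,0,0],[0,0,0]],
    [[0,0,0],[0,0,0]],
    [[0,0,0],[0,0,0]],
    [[0,0,0],[0,0,0]],
  ],
  jaw=-1,
)

```text
t: 20.25
position: [0.5781, 0.1347, 0.0803]
orientation: [[0.106, 0.994, 0.0], [0.994, -0.106, 0.0], [0.0, 0.0, -1.0]]
wrist_force: [0.3, 0.5, -0.4]
opening: 0.0849
```

carry_out(
  rows=[
    [[0,0,1],[0,0,0]],
    [[0,0,2],[0,0,0]],
    [[0,0,3],[0,0,0]],
    [[0,0,4],[0,0,0]],
    [[0,0,4],[0,0,0]],
    [[0,0,2],[0,0,0]],
    [[-2,-2,0],[0,0,0]],
    [[-2,-4,0],[0,0,0]],
    [[-2,-4,0],[0,0,0]],
    [[-1,-2,0],[0,0,0]],
    [[0,0,0],[0,0,0]],
    [[0,0,0],[0,0,0]],
  ],
)

```text
t: 21.45
position: [0.5084, 0.0146, 0.2412]
orientation: [[0.107, 0.994, 0.002], [0.994, -0.107, 0.0], [0.001, 0.002, -1.0]]
wrist_force: [-0.3, 0.4, -0.0]
opening: 0.0854
```

```bash
python3 - <<'E'
import fit as F; from fit import *
np.set_printoptions(precision=4,suppress=True)
F.WT,s=wristT(); print(s['t'],s['position'],s['wrist_force'])
save(grab_frame('wrist'),'w8')
save(grab_frame('scene'),'scene4'); 
for c in('scene','wrist'):
 for n,S,p in(('bottle',BOT,(.578,.134)),('pot',POT,(.586,.213))):
  for r in regions_of(c,n):
    m=np.array(r['mask']);ys,xs=np.nonzero(m);u=F.proj(c,(*p,.004+S[1][1]*.6))
    if np.hypot(xs.mean()-u[0],ys.mean()-u[1])<40: print(c,n,r['p'],len(xs),*fit([(c,m)],lambda x,y:cyl(x,y,S,.004),p,(.01,.01)))
cv2.imwrite('pics/c4.png',cv2.resize(np.hstack([cv2.imread('pics/w8.png'),cv2.imread('pics/scene4.png')]),(800,300)))
E
```

```text
21.45 [0.5084 0.0146 0.2412] [-0.2588  0.4023 -0.0087]
scene pot 0.74 1191 [0.5864 0.2141] 0.09909228441754914
wrist bottle 0.59 6577 [0.5783 0.1358] 0.024795842613214547
```

View pics/c4.png

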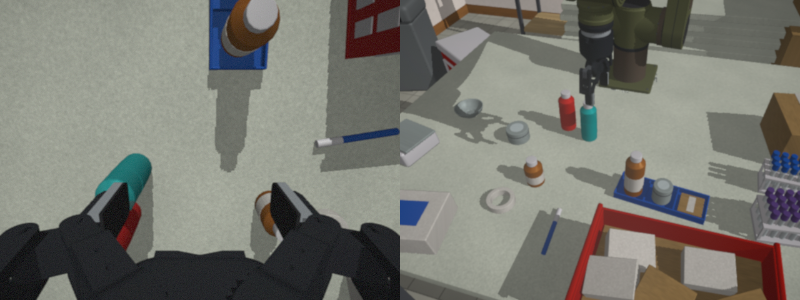

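The bottle stands upright in the end pocket, the pot in the middle pocket, and the dressings in theirs. The gripper is clear of everything.

```bash
python3 -c "
from station import *
print(finish_job())"
```

```text
the job is handed in; nothing more can be done
None
```

The tray is loaded and the job was handed in at about 22 s on the robot's clock. I stood the small steel pot in the middle pocket and let go of it. Then I stood the tall amber bottle in the empty end pocket. Each was lowered until light contact (about 6 N) before release.

- **Positions:** In the last checks, the pot fitted at (0.586, 0.214) and the bottle at (0.578, 0.136). Both are within about 2 mm of their pocket centres. The pictures show both upright, the dressings still in their pocket, and the gripper clear of everything.
- **Weaker checks:** The network did not detect the bottle in the final scene picture, so its final position rests on the wrist camera's fit and on seeing it in the picture. An earlier scene fit, taken while the gripper partly hid the bottle, disagreed and I ignored it. The wrist view and the contact height both showed the bottle had not slipped.

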